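# Show a torch's lens to the inspection camera

### The arm

A 6-joint arm with a two-finger parallel gripper is mounted at the origin on the work surface. World frame = base frame: x ahead of the robot, y to its left, z up, the work surface at z = 0. Lengths are in mm, angles in rad, forces in N, time in s.
With the tool pointing down it reaches from about 375 to 825 mm from the base axis. Payload 5.5 kg.
Tool frame: the origin (TCP) lies on the centre line of the jaws, within the pads' length; the fingertips stand 19 mm ahead of it and the grasp point (between the pads) is the TCP; z points along the fingers, y is the line along which they close (so a half turn about z gives the same grasp; the last joint's range is limited). The gripper opens to 85 mm and grips with 20 to 120 N. Pads are 22 mm wide; open, the fingers measure 114 mm over their backs; the gripper's body (76 mm by 85 mm) begins 54 mm behind the grasp point. The pads swing forward as they close: fully open they stand 13 mm farther back than shut.
Start: joints at [1.318, 0.314, -0.047, 1.21, 0, 1.571], TCP at [150.066, 580.926, 250.299] pointing down, gripper open.
Joint ranges: [-2.67, 2.67], [-0.69, 1.73], [-1.03, 1.25], [-2.08, 2.16], [-1.42, 1.45], [-3.14, 3.14]. Speed limits (rad/s): [2.39, 2.39, 3.01, 3.14, 3.14, 3.14].

### API

Orientations are given as a rotation vector (axis times angle).
In Python, from station import env gives the robot as it stands.
- The arm moves only by the tool play_rows, never from a script. Its argument "moves" is text: rows parted by semicolons, each of 7 numbers parted by spaces: the shift along the tool's x, y, z in m, then the turn, a rotation vector about the tool's x, y, z in degrees, then the closure, from 0 (fully open) to 1 (shut). In form: dx dy dz ax ay az hand; .... A call has 1 to 20 rows; each row is the pose to reach, as a shift and turn from the pose commanded when the call began, along the tool's axes at that moment; what a row does not reach only later rows make up. A row lasts 1/8 s, in which the tool goes at most 62.5 mm and 10.7 degrees, less where a joint would pass 70% of its speed; a pose out of reach is approached as far as the arm can. A call with a gripper value outside its range is refused whole. The fingers move at their own pace and stop on an object; the grip force is fixed at half the most. Time passes only in rows, so rows that repeat a pose let the fingers close. It gives the time, the measured TCP pose, the force, the opening and the grip force at its end, in the units of the state.
- env.observe(): the state, without advancing time (a new reading comes with each control period).
- env.snapshot(name): name is "side" or "top"; returns a dict with "frame" (384x512x3 uint8, blue, green, red), "mtx" (3x3 intrinsics, pixels), "R" (3x3) and "t" (3): a world point X has camera coordinates R X + t. Camera axes: x right, y down, z forward; pixel columns grow to the right and rows downward; lengths in mm; the calibration is good to about 2 mm. A picture is of the moment at which its call begins. There is no depth.
- env.job_done(): hands the job in; it is judged then, once.
The state is a dict: "clock": time; "q": joint angles; "joint_vel": joint speeds; "tau": joint torques, N m; "tool_pos": TCP position; "tool_rot": TCP orientation; "force": force on the tool from outside, world axes, zero at the start; "torque": the same for the moment, N m; "grip_width": finger opening in mm; "finger_force": force on a finger pad.
Only numpy, scipy, OpenCV 4.12 (cv2) and the standard library are available. Lean on these libraries where they do the work, as an engineer would, in place of code of your own. Each camera call takes 0.05 s, during which the arm holds its last target. There are 200 camera calls.

### The job

Lift the wide-headed torch out of the rack and hold it up in the air in front of the inspection camera, with its lens centred on the camera's line of sight, facing squarely into the camera (along its slanting line of sight), 100 mm from the camera's glass. Finish while still holding it there, motionless. Do not touch the camera or its stand, and leave the other torches and everything else on the table where they are.

Things in the scene. Friction and masses are not known exactly. Their poses are not given: they have to be found in the camera images.
- torch_mid (a point): the wide-headed torch: bare aluminium, 175 mm long, barrel 25 mm in diameter, flared head 44 mm (the only wide one), 0.12-0.22 kg. Point on its axis, on the barrel mid-way between its supports, room for fingers; x runs from tail to lens. Barrel from 85 mm behind this point to 50 ahead, head 50 to 90 ahead, balance point about 12 ahead. Its roll about x is free and means nothing
- torch_lens (a point): centre of the flat front face (lens) of the wide-headed torch, 90 mm ahead of torch_mid on the axis; same axes
- torch_tail (a point): centre of the tail end of the wide-headed torch, 85 mm behind torch_mid on the axis; same axes
- rack: black plastic torch rack, fixed, base 130 x 235 x 8 mm, origin on the table under its middle. Three cradles at y = -85, 0, 85 mm, each two open V supports 12 mm thick at x = -55 and 40 mm, under 55 mm high. Torches lie level in them along x, lens to +x, axis 50 mm above the table, their mid points over x = 0. Torches lift straight up and out
- camstand: inspection camera's stand, fixed: steel base 130 x 120 x 16 mm, pole 20 mm in diameter, 430 mm high, origin on the table under the pole. An arm on the pole carries the camera head (white box 55 mm, black lens tube, round ring light 60 mm across) on its -x side; the camera looks along the stand's -x, tipped downwards
- camarm (a joint): height setting of the camera's arm on the pole, 0 to 0.07 m; the head's pivot is 280 mm above the table plus this value. Stiff, stays where it is
- camhead (a joint): downward tip of the camera, rad: 0 looks level, positive looks down. Stiff, stays where it is
- cam_glass (a point): centre of the camera's front glass; x points backwards along its line of sight (into the camera), so the camera looks along -x; y is level
- cam_focus (a point): the camera's point of focus: on its line of sight, 100 mm in front of the glass, in empty air; same axes as cam_glass. The torch's lens centre belongs here, with the torch's x along this x
- slim_mid (a point): bystander in the rack: aluminium torch as long as the other (175 mm), same 25 mm barrel, narrow head 29 mm in diameter; point on its axis, x towards its lens
- short_mid (a point): bystander in the rack: shorter aluminium torch (143 mm), same 25 mm barrel, narrow head 29 mm; point on its axis, x towards its lens
- cell_mid (a point): bystander: battery cell standing upright beside the rack, 26 mm in diameter, 49 mm high; its centre
- jar_mid (a point): bystander: clear jar with black lid, 60 mm in diameter, 60 mm high; its centre
- driver_mid (a point): bystander: screwdriver lying across in front of the rack, on the robot's side, under 35 mm high; a point on its handle
- tape_mid (a point): bystander: steel tape measure, 70 x 35 x 60 mm high; its centre
- board_mid (a point): bystander: white circuit breadboard 55 x 85 x 10 mm lying flat; its centre
- cone_mid (a point): bystander: pine cone standing on the table, 68 mm wide, 75 mm high; its centre
There are look-alikes about, which are no part of the job. What is shaped like the part that bears torch_mid but brown or turquoise is not meant.

How it is judged (in metres and radians):
On the way:
1. the wide-headed torch is lifted clear of the rack in the fingers (height (world z) of torch_mid above 0.09 m and contact force between the fingers and torch above 0.5 N and contact force between torch and rack below 0.1 N), for 0.2 s.
At the end, for the whole second after the job is handed in: The robot's fingers hold the wide-headed torch still in the air, touching nothing else: lens centre within 25 mm of the camera's point of focus, torch axis within 0.2 rad of the line of sight with the lens towards the camera, and every bystander within 30 mm of where it started (distance between torch_lens and cam_focus below 0.025 m and angle between the x axis of torch_mid and the x axis of cam_focus, either way round below 0.2 rad and x of torch_tail in the frame of cam_focus below -0.12 m and height (world z) of torch_mid above 0.1 m and linear speed of torch below 0.03 m/s and angular speed of torch below 0.3 rad/s and contact force between the fingers and torch above 0.5 N and contact force between torch and camstand below 0.1 N and contact force between torch and rack below 0.1 N and distance of each of slim_mid, short_mid, cell_mid, jar_mid, driver_mid, tape_mid, board_mid, cone_mid from where it was at the start of the episode below 0.03 m); the arm keeps its last pose, push and grip.
It fails at once if the camera or its stand is touched (contact force between any of the arm, the fingers, torch and camstand above 1 N).
It fails at once if another torch or another thing on the table is moved by more than 30 mm (distance of any of slim_mid, short_mid, cell_mid, jar_mid, driver_mid, tape_mid, board_mid, cone_mid from where it was at the start of the episode above 0.03 m).
It also fails if it takes over 35 s, if anything falls off the work surface, if the arm or the gripper's body presses on something with over 40 N, if the wrist force passes 120 N, or if a joint passes its speed limit or range.

## Working session

There is one attempt and no reset: what is moved stays moved. The work goes in short steps, Python scripts to look and compute and a tool call to move; the robot and the scene stay as the last step left them, time stands still between calls to the robot, and variables do not carry over. Pictures are saved under pics/ and viewed, at most 10 in all, crops included, and the job is handed in when it is done.

Besides the shell and the picture viewer there is one more tool, called after "Emit:" as a command line: name --argument value ..., lists and objects as JSON in quotes. play_rows: Moves the arm, as the interface text tells. Its arguments: {"type":"object","properties":{"moves":{"type":"string"}},"required":["moves"]}

```bash
mkdir -p pics; ls
python3 - <<'E'
from station import env
import cv2,pickle
d={}
for n in("side","top"):
    s=env.snapshot(n);d[n]=s;cv2.imwrite(f"pics/{n}0.png",s["frame"])
    print(n,s["mtx"].tolist(),(-s["R"].T@s["t"]).round(),s["R"].round(3).tolist())
pickle.dump(d,open("s0.pkl","wb"))
print(env.observe())
E
```

```text
pics
side [[489.1750642446659, 0.0, 252.89986898445963], [0.0, 489.1750642446659, 202.30044050701946], [0.0, 0.0, 1.0]] [ 454. 1219.  861.] [[-0.999, -0.048, -0.006], [-0.019, 0.502, -0.865], [0.045, -0.863, -0.503]]
top [[468.0386459557849, 0.0, 267.57846149043684], [0.0, 468.0386459557849, 193.77091246169223], [0.0, 0.0, 1.0]] [ 223.    8. 1665.] [[0.009, -1.0, -0.013], [-0.984, -0.007, -0.18], [0.18, 0.014, -0.984]]
{'clock': 0.1, 'q': array([ 1.31802645e+00,  3.14132996e-01, -4.79733811e-02,  1.21018677e+00,
        1.23727124e-05,  1.57081711e+00]), 'joint_vel': array([ 0.00122068, -0.00030856,  0.00330323,  0.00170815, -0.0001924 ,
        0.00042089]), 'tau': array([ 7.77869263e-04, -5.40763521e+01,  3.40542233e+01,  1.12233081e-02,
        2.74685260e-05,  4.95603686e-06]), 'tool_pos': array([149.92777557, 580.46829872, 249.53662766]), 'tool_rot': array([-3.96000770e-01, -3.11633116e+00,  2.32985049e-03]), 'force': array([-0.36363602, -0.26792156,  0.14218094]), 'torque': array([-0.02989469, -0.01667383,  0.02199275]), 'finger_force': 0.0, 'grip_width': 85.29748612361732}
```

View pics/side0.png

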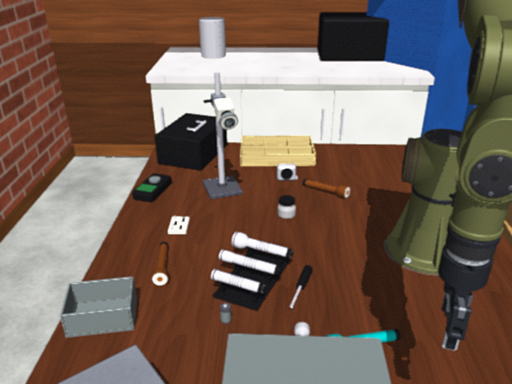

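View pics/top0.png

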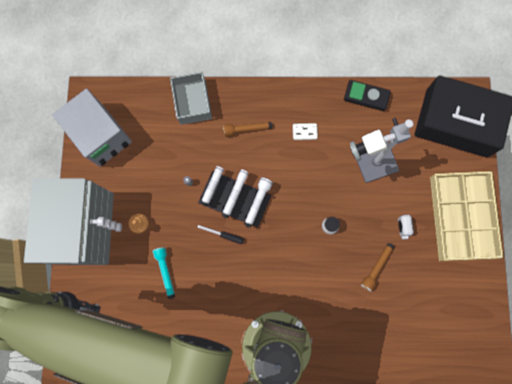

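The side view shows the rack torches at about (262,246), (248,263) and (236,281), and the camera head at (225,112). The top view shows the torches at (258,201), (235,193) and (213,187), and the camera at (372,145).

These could be taken for the wanted torch:
- rack torches in the top view: (258,201), (235,193) and (213,187)
- brown: (247,128) and (378,265)
- turquoise: (163,270)

The rack torch at top (258,201) looks like the wide-headed one. I'll check it in close crops.

Run:
```python
import cv2,pickle,numpy as np
d=pickle.load(open("s0.pkl","rb"))
def crop(n,x,y,w,h,k):
    return cv2.resize(d[n]["frame"][y:y+h,x:x+w],None,fx=k,fy=k,interpolation=cv2.INTER_CUBIC)
# rack: side (205..305,225..310), top (190..290,155..240)
cv2.imwrite("pics/rack.png",np.hstack([crop("side",205,225,100,90,4),crop("top",190,150,100,90,4)]))
cv2.imwrite("pics/cam.png",np.hstack([crop("side",190,65,66,140,6)[:600],crop("top",340,110,80,100,5)[:600].copy() if 0 else cv2.copyMakeBorder(crop("top",340,115,80,80,5),0,200,0,0,cv2.BORDER_CONSTANT)]))
```

```text
(no output)
```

View pics/rack.png

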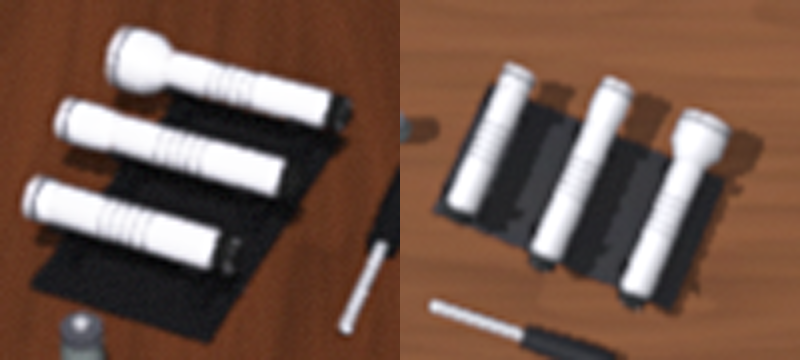

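View pics/cam.png

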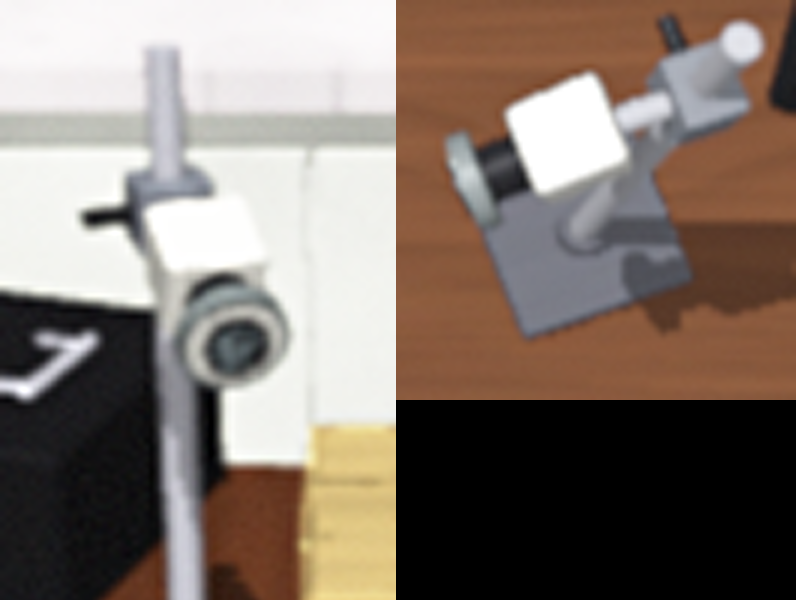

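The close crops confirm the choice. The wide flared head belongs to the torch at the right in the top crop, with its lens at (703,118) and tail at (633,300). It is the uppermost in the side crop, with its lens at (116,58) and tail at (345,112). In the camera crop the ring's centre is at side (236,338) and top (470,178), and the corners of the white box top are readable in both views.

```bash
cat > h.py <<'E'
import numpy as np,pickle,cv2
from scipy.optimize import least_squares
from scipy.spatial.transform import Rotation as Ro
d=pickle.load(open("s0.pkl","rb"))
def proj(n,X):
    s=d[n];c=np.atleast_2d(X)@s["R"].T+s["t"];p=c@s["mtx"].T;return p[:,:2]/p[:,2:]
def onz(n,uv,z):
    s=d[n];C=-s["R"].T@s["t"];r=s["R"].T@np.linalg.solve(s["mtx"],[*uv,1]);return C+r*(z-C[2])/r[2]
def tri(a,b):
    return least_squares(lambda X:np.r_[proj("side",X)[0]-a,proj("top",X)[0]-b],[500,-200,200]).x
E
python3 - <<'E'
from h import *
rs=lambda p:np.array(p)/4+[205,225]
rt=lambda p:(np.array(p)-[400,0])/4+[190,150]
cs=lambda p:np.array(p)/6+[190,65]
ct=lambda p:(np.array(p)-[396,0])/5+[340,115]
for nm,a,b in(("lens",(116,58),(703,118)),("tail",(345,112),(633,300))):
    print(nm,tri(rs(a),rt(b)).round(1),onz("top",rt(b),50).round(1),onz("side",rs(a),50).round(1))
S=cs([(160,280),(268,265),(145,207),(240,195)]);T=ct([(507,107),(550,195),(592,72),(630,150)])
gs=cs((236,338));gt=ct((470,178))
print("glass",tri(gs,gt).round(1),[tri(a,b).round(0) for a,b in zip(S,T)])
print("pole top",onz("top",ct((743,43)),430),"bot",onz("top",ct((580,243)),16))
a,b=[onz("top",ct(p),16) for p in((530,338),(690,275))];print("base edge",(b-a).round(),np.arctan2(*(b-a)[1::-1]))
loc=np.array([(-1,1,1),(-1,-1,1),(1,1,1),(1,-1,1)])*27.5
def pts(p,sg):
    R=Ro.from_euler("ZY",[p[3],p[4]]).as_matrix() # x = backwards; tip>0: x tilts down => sign below
    return p[:3]+loc*[1,sg,1]@R.T, p[:3]-p[5]*R[:,0],R
for sg in(1,-1):
  def f(p):
    c,g,R=pts(p,sg);return np.r_[(proj("side",c)-S).ravel(),(proj("top",c)-T).ravel(),(proj("side",g)-gs).ravel(),(proj("top",g)-gt).ravel()]
  for y0 in(-1.2,):
    r=least_squares(f,[450,-250,300,y0,-0.4,60]);c,g,R=pts(r.x,sg)
    print(sg,r.cost,r.x.round(3),"glass",g.round(1),"x axis",R[:,0].round(3),"focus",(g-100*R[:,0]).round(1));print(f(r.x).round(1))
E
```

```text
lens [571.3  37.7  45.4] [569.8  37.6  50. ] [571.1  44.2  50. ]
tail [406.6  97.2  45.2] [408.1  96.7  50. ] [405.6 104.1  50. ]
glass [ 603.1 -232.5  308.9] [array([ 642., -251.,  333.]), array([ 588., -275.,  334.]), array([ 655., -296.,  358.]), array([ 607., -316.,  359.])]
pole top [ 647.96337219 -362.62461415  430.        ] bot [ 638.48523166 -362.54863663   16.        ]
base edge [  47. -116.    0.] -1.1857488120575754
1 6.793411993831391 [ 6.25627e+02 -2.91424e+02  3.21074e+02 -1.19800e+00 -3.12000e-01
  6.16780e+01] glass [ 604.2 -236.8  302.1] x axis [ 0.347 -0.886  0.307] focus [ 569.5 -148.1  271.4]
[ 1.2 -1.5 -0.  -1.  -0.8  0.4 -0.2  0.6 -0.3  0.2 -1.5 -0.5  0.4 -0.7
  0.4  0.7 -0.6  1.4  1.   0.7]
-1 13.858914376420394 [ 616.621 -268.34   362.887    1.94    -2.363   64.366] glass [ 600.1 -225.6  317.7] x axis [ 0.257 -0.664  0.702] focus [ 574.4 -159.2  247.5]
[ 0.6  2.  -0.8  2.5 -0.5 -1.3  0.1 -1.2  1.8  0.6  0.4 -0.3 -0.1 -1.1
 -0.2  0.5  0.3 -2.  -1.8  0.6]
```

The two tip cues disagree: the box edge gives about 0.5 and the box-to-ring line about 0.2. I'll take one larger crop of the ring to settle it.

Run:
```python
from h import *
def crop(n,x,y,w,h,k):
    return cv2.resize(d[n]["frame"][y:y+h,x:x+w],None,fx=k,fy=k,interpolation=cv2.INTER_LANCZOS4)
a=crop("side",209,92,33,42,12);b=crop("top",345,124,33,42,12)
cv2.imwrite("pics/ring.png",np.hstack([a,b]));print(a.shape)
```

```text
(504, 396, 3)
```

View pics/ring.png

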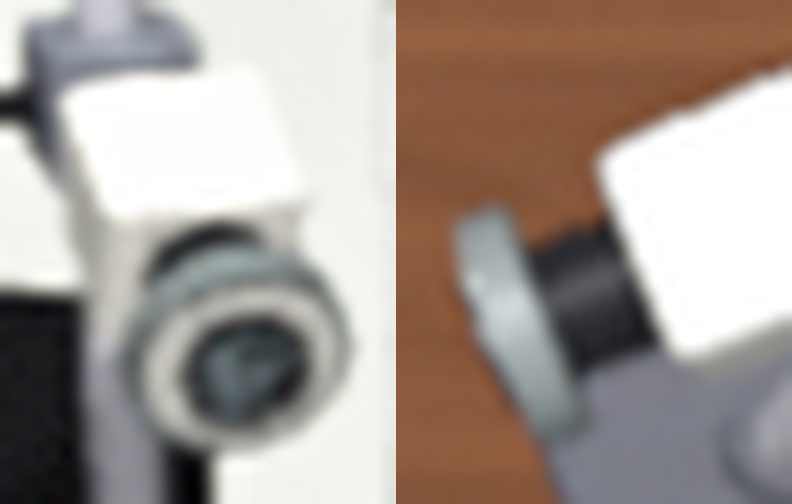

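Run:
```python
from h import *
S=lambda p:np.array(p,float)/12+[209,92]-.46
T=lambda p:(np.array(p,float)-[396,0])/12+[345,124]-.46
T5=lambda p:(np.array(p,float)-[396,0])/5+[340,115]-.4
# box: front y+, front y-, back y+, back y-
bs=S([(110,218),(303,192),(65,95),(258,68)]);bt=np.vstack([T([(598,155),(690,362)]),T5([(592,72),(630,150)])])
rs=S([(128,372),(350,345),(235,453),(243,362)]);rt=T([(457,222),(547,432)])
loc=np.array([(-1,1,1),(-1,-1,1),(1,1,1),(1,-1,1)])*27.5
def mod(p):
    R=Ro.from_euler("ZY",[p[3],p[4]]).as_matrix()
    g=p[:3]; b=g+(loc+[p[5],0,p[6]])@R.T
    r=g+np.array([(0,30,0),(0,-30,0),(0,0,-30),(0,0,0)])@R.T
    return b,r,R
def f(p,lam=0.,tip=None):
    b,r,R=mod(p)
    o=[(proj("side",b)-bs).ravel(),(proj("top",b)-bt).ravel(),(proj("side",r)-rs).ravel(),(proj("top",r[:2])-rt).ravel(),[lam*p[6]]]
    if tip is not None:o.append([100*(p[4]-tip)])
    return np.concatenate(o)
for lam,tip in((0,None),(5,None),(5,-.2),(5,-.3),(5,-.4),(5,-.5)):
    r=least_squares(f,[604,-236,302,-1.2,-.3,60,0],args=(lam,tip));R=mod(r.x)[2]
    print(lam,tip,round(r.cost,2),r.x.round(2),"x",R[:,0].round(3),"focus",(r.x[:3]-100*R[:,0]).round(1))
    if tip is None:print(r.fun.round(1))
```

```text
0 None 1.98 [ 6.0315e+02 -2.2865e+02  3.0917e+02 -1.2100e+00 -3.3000e-01  6.6060e+01
 -6.7700e+00] x [ 0.332 -0.887  0.32 ] focus [ 569.9 -139.9  277.2]
[-0.2 -0.   0.6  0.3 -0.7 -0.2 -0.2  0.2 -0.  -0.3 -0.6 -0.6  0.3 -0.7
  0.   0.9  0.3  0.1  0.3  0.2  0.2 -0.3  0.  -0.1  0.2 -0.2  0.2  0.6
 -0. ]
5 None 2.92 [ 6.0345e+02 -2.2969e+02  3.0822e+02 -1.2100e+00 -2.6000e-01  6.3360e+01
 -1.0000e-02] x [ 0.34  -0.905  0.255] focus [ 569.4 -139.2  282.7]
[-0.1 -0.8  0.7 -0.5 -0.7 -0.  -0.2  0.5 -0.2 -0.5 -0.8 -0.7  0.2 -0.6
 -0.   1.   0.3  0.3  0.2  0.4  0.3  0.3 -0.   0.   0.4 -0.2  0.5  0.5
 -0.1]
5 -0.2 3.94 [ 6.0311e+02 -2.2842e+02  3.0997e+02 -1.2100e+00 -2.0000e-01  6.3220e+01
  0.0000e+00] x [ 0.344 -0.917  0.202] focus [ 568.7 -136.7  289.8]
5 -0.3 3.42 [ 6.0371e+02 -2.3065e+02  3.0698e+02 -1.2100e+00 -3.0000e-01  6.3500e+01
 -2.0000e-02] x [ 0.337 -0.895  0.293] focus [ 570.  -141.2  277.7]
5 -0.4 8.52 [ 6.0439e+02 -2.3310e+02  3.0402e+02 -1.2100e+00 -3.9000e-01  6.4010e+01
 -4.0000e-02] x [ 0.327 -0.864  0.382] focus [ 571.7 -146.7  265.8]
5 -0.5 18.75 [ 6.0514e+02 -2.3575e+02  3.0111e+02 -1.2100e+00 -4.9000e-01  6.4780e+01
 -6.0000e-02] x [ 0.314 -0.826  0.468] focus [ 573.7 -153.2  254.3]
```

```bash
cat >> h.py <<'E'
X_T=np.array([np.cos(-.35),np.sin(-.35),0])   # torch axis in rack
X_F=np.array([.337,-.895,.293]);X_F/=np.linalg.norm(X_F)
FOC=np.array([570,-140.5,279.])
def toolR(x,s):  # tool z down-ish, perpendicular to torch axis x; tool x = s*torch x
    y=np.cross([0,0,-1],x)*s;y/=np.linalg.norm(y);return np.c_[s*x,y,np.cross(s*x,y)]
def go(o,p,R):
    R0=Ro.from_rotvec(o["tool_rot"]).as_matrix()
    return (R0.T@(np.array(p)-o["tool_pos"])/1000).round(4),np.degrees(Ro.from_matrix(R0.T@R).as_rotvec()).round(1)
E
python3 - <<'E'
from h import *
from station import env
o=env.observe();R0=Ro.from_rotvec(o["tool_rot"]).as_matrix();print(R0.round(2))
yaw=lambda R:np.arctan2(R[1,0],R[0,0])
c=o["q"]
for s in(1,-1):
    for x,p in((X_T,(494,66)),(X_F,(543,-67))):
        Rt=toolR(x,s);q1=np.arctan2(p[1],p[0])
        # tool down: yaw = q1 - q6 + k
        dq6=(q1-c[0])-(yaw(Rt)-yaw(R0));print(s,"q6~",(c[5]+dq6+np.pi)%(2*np.pi)-np.pi,go(o,(*p,150),Rt),Rt.round(2)[:,2])
E
```

```text
[[-0.97  0.25 -0.  ]
 [ 0.25  0.97 -0.  ]
 [ 0.   -0.   -1.  ]]
1 q6~ -2.658775958146343 (array([-0.4618, -0.4119,  0.1001]), array([-0.000e+00, -1.000e-01, -1.744e+02])) [ 0.  0. -1.]
1 q6~ -2.0536812933433435 (array([-0.5425, -0.5284,  0.1003]), array([  18.5,    9.6, -124. ])) [ 0.1  -0.27 -0.96]
-1 q6~ 0.48281669544344963 (array([-0.4618, -0.4119,  0.1001]), array([-0.1,  0. ,  5.6])) [ 0.  0. -1.]
-1 q6~ 1.0879113602464496 (array([-0.5425, -0.5284,  0.1003]), array([  8.1, -15.7,  54.5])) [ 0.1  -0.27 -0.96]
```

Emit:
play_rows --moves "-0.03 -0.027 0 0 0 0 0.25; -0.08 -0.07 0 0 0 1 0.25; -0.12 -0.107 0 0 0 1 0.25; -0.16 -0.143 0 0 0 2 0.25; -0.2 -0.178 0 0 0 2 0.25; -0.24 -0.214 0 0 0 3 0.25; -0.28 -0.25 0 0 0 3 0.25; -0.32 -0.285 0 0 0 4 0.25; -0.36 -0.321 0.01 0 0 4 0.25; -0.4 -0.357 0.03 0 0 5 0.25; -0.435 -0.388 0.05 0 0 5.6 0.25; -0.455 -0.406 0.07 0 0 5.6 0.25; -0.462 -0.412 0.08 0 0 5.6 0.25; -0.462 -0.412 0.08 0 0 5.6 0.25; -0.462 -0.412 0.08 0 0 5.6 0.25"

```text
clock: 1.98
tool_pos: [494.2, 67.4, 170.9]
tool_rot: [0.546, 3.093, 0.001]
force: [-0.1, 0.4, 0.3]
grip_width: 63.5
finger_force: 0.0
```

Run:
```python
from h import *
from station import env
o=env.observe();print(o["tool_pos"],o["q"].round(2),o["grip_width"])
S={n:env.snapshot(n)["frame"] for n in("side","top")}
k=4
c=lambda n,x,y:cv2.resize(S[n][y:y+130,x:x+100],None,fx=k,fy=k,interpolation=cv2.INTER_CUBIC)
im=np.hstack([c("side",200,185),c("top",195,120)]);cv2.imwrite("pics/above.png",im)
print(proj("side",o["tool_pos"]),proj("top",o["tool_pos"]),proj("side",[494,66,50]),proj("top",[494,66,50]))
print(go(o,(494,67,50),toolR(X_T,-1)))
```

```text
[494.16087381  67.35342073 170.90002302] [ 0.14  0.17 -0.42  0.98  0.    0.48] 63.530604194178885
[[260.12532832 208.53569745]] [[255.75105851 194.4088025 ]] [[260.14078068 244.41818908]] [[257.43050907 200.62202199]]
(array([ 1.000e-04, -4.000e-04,  1.209e-01]), array([0., 0., 0.]))
```

View pics/above.png

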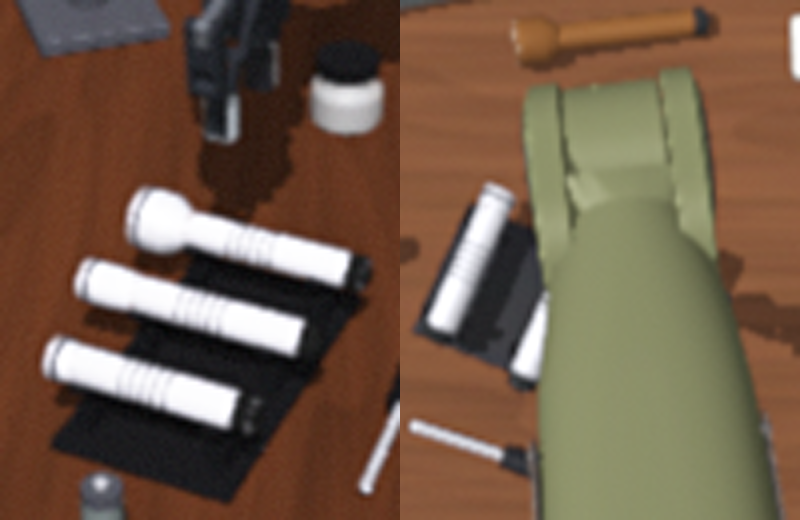

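In the side crop the fingers (220,110) stand above the barrel of the wide-headed torch, around (250,245). The arm hides the top view. Next I descend and close.

Emit:
play_rows --moves "0 0 0.03 0 0 0 0.25; 0 0 0.06 0 0 0 0.25; 0 0 0.085 0 0 0 0.25; 0 0 0.1 0 0 0 0.25; 0 0 0.112 0 0 0 0.25; 0 0 0.12 0 0 0 0.25; 0 0 0.12 0 0 0 0.25; 0 0 0.12 0 0 0 0.25"

```text
clock: 3.08
tool_pos: [494.8, 66.5, 50.8]
tool_rot: [0.548, 3.093, 0.0]
force: [-0.2, 0.6, 0.9]
grip_width: 63.9
finger_force: 0.0
```

Run:
```python
from h import *
from station import env
o=env.observe();print(o["tool_pos"],o["force"],o["grip_width"])
S={n:env.snapshot(n)["frame"] for n in("side",)}
cv2.imwrite("pics/down.png",cv2.resize(S["side"][215:315,200:310],None,fx=6,fy=6,interpolation=cv2.INTER_CUBIC))
```

```text
[494.78944248  66.49342147  50.79513298] [-0.24440891  0.61293731  0.87926165] 63.92245456261733
```

View pics/down.png

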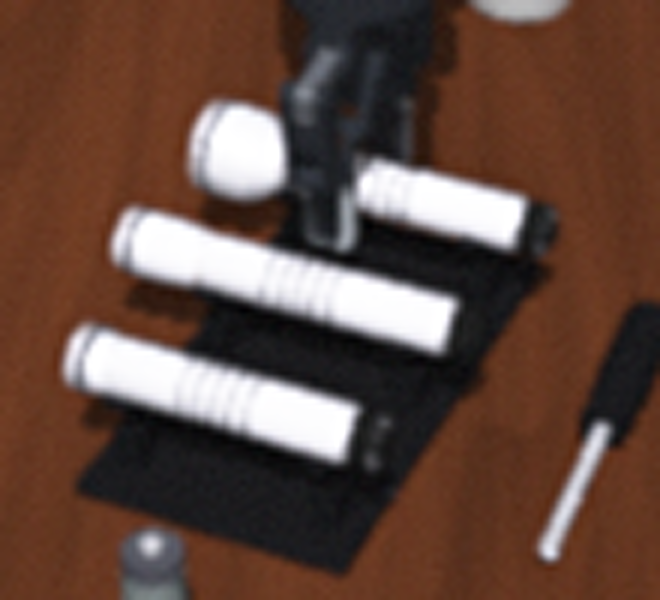

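The fingers straddle the barrel just ahead of the ribs, with the near finger at (330,190). The neighbouring torch is clear of them. Closing, then lifting.

Emit:
play_rows --moves "0 0 0 0 0 0 0.6; 0 0 0 0 0 0 1; 0 0 0 0 0 0 1; 0 0 0 0 0 0 1; 0 0 0 0 0 0 1; 0 0 0 0 0 0 1; 0 0 0 0 0 0 1; 0 0 0 0 0 0 1"

```text
clock: 4.12
tool_pos: [495.4, 68.0, 51.1]
tool_rot: [0.547, 3.092, 0.006]
force: [0.8, 4.6, 4.2]
grip_width: 23.5
finger_force: 58.3
```

Emit:
play_rows --moves "0 0 -0.01 0 0 0 1; 0 0 -0.025 0 0 0 1; 0 0 -0.045 0 0 0 1; 0 0 -0.07 0 0 0 1; 0 0 -0.095 0 0 0 1; 0 0 -0.12 0 0 0 1; 0 0 -0.145 0 0 0 1; 0 0 -0.17 0 0 0 1; 0 0 -0.19 0 0 0 1; 0 0 -0.203 0 0 0 1; 0 0 -0.21 0 0 0 1; 0 0 -0.21 0 0 0 1; 0 0 -0.21 0 0 0 1"

```text
clock: 5.75
tool_pos: [493.9, 66.4, 259.6]
tool_rot: [-0.548, -3.092, 0.001]
force: [0.3, -0.2, -1.7]
grip_width: 22.8
finger_force: 58.5
```

Run:
```python
from h import *
from station import env
o=env.observe();print(o["tool_pos"],o["force"],o["torque"],o["grip_width"])
s=env.snapshot("side")["frame"]
cv2.imwrite("pics/lift.png",cv2.resize(s[70:230,180:340],None,fx=3.7,fy=3.7,interpolation=cv2.INTER_CUBIC))
```

```text
[493.88473491  66.38059622 259.55851295] [ 0.33093423 -0.19131853 -1.68128231] [-0.02871237 -0.0268752   0.01578012] 22.845243213277385
```

View pics/lift.png

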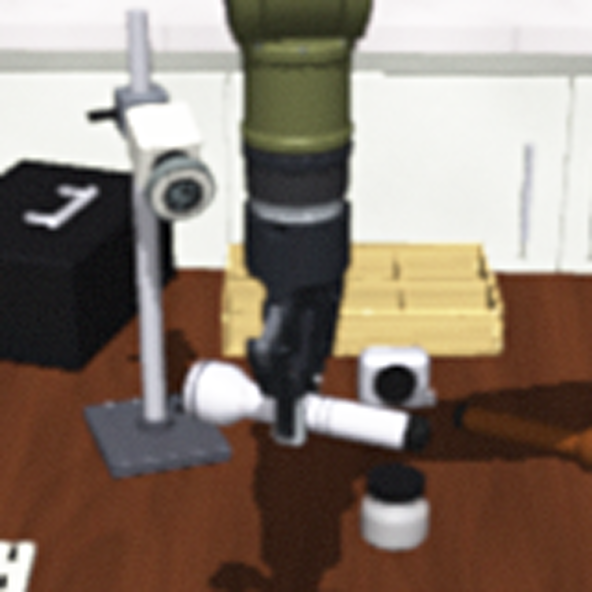

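The torch is lifted in the fingers, with its lens at crop (195,390) and tail at (425,432). I'll check its pose in the grip and compute the final move.

Run:
```python
from h import *
from station import env
o=env.observe();R0=Ro.from_rotvec(o["tool_rot"]).as_matrix();X=-R0[:,0]
px=lambda p:np.array(p)/3.7+[180,70]-.36
L,T=px((195,390)),px((425,432))
for nm,l in(("lens",L),("tail",T)):print(nm,l,onz("side",l,o["tool_pos"][2]).round(1))
# fit a (lens distance ahead of TCP) and in-grip pitch
def f(p):
    a,th=p;ax=np.cos(th)*X+np.sin(th)*np.array([0,0,1]);P=o["tool_pos"]
    return np.r_[proj("side",P+a*ax)[0]-L,proj("side",P+(a-175)*ax)[0]-T]
r=least_squares(f,[82,0]);print(r.x,r.fun.round(2));
a=82.
Rt=toolR(X_F,-1);P=FOC-a*X_F;print("TCP",P)
print(go(o,P-40*X_F,Rt),go(o,P,Rt))
```

```text
lens [232.3427027  175.04540541] [570.4  41.8 259.5]
tail [294.50486486 186.39675676] [404.1 100.4 259.5]
[ 8.03148826e+01 -9.43053240e-04] [ 0.52 -0.43 -0.33 -0.35]
TCP [542.3721189  -67.12625049 254.97931999]
(array([-0.0665, -0.0797,  0.0162]), array([  7.3, -16. ,  48.9])) (array([-0.0914, -0.1087,  0.0045]), array([  7.3, -16. ,  48.9]))
```

Emit:
play_rows --moves "-0.004 -0.005 0.001 0.4 -0.9 2.7 1; -0.011 -0.013 0.003 1.2 -2.6 8.1 1; -0.018 -0.022 0.004 2 -4.4 13.5 1; -0.025 -0.03 0.006 2.8 -6.2 19 1; -0.033 -0.04 0.008 3.6 -8 24.5 1; -0.04 -0.048 0.01 4.4 -9.7 29.5 1; -0.047 -0.056 0.011 5.2 -11.4 35 1; -0.055 -0.065 0.013 6 -13.1 40 1; -0.061 -0.073 0.015 6.7 -14.6 44.7 1; -0.065 -0.078 0.016 7.1 -15.6 47.8 1; -0.067 -0.08 0.016 7.3 -16 48.9 1; -0.067 -0.08 0.016 7.3 -16 48.9 1; -0.067 -0.08 0.016 7.3 -16 48.9 1"

```text
clock: 7.42
tool_pos: [529.7, -31.5, 244.3]
tool_rot: [1.642, 2.374, -0.245]
force: [0.7, -0.3, -0.2]
grip_width: 23.4
finger_force: 58.4
```

Run:
```python
from h import *
from station import env
o=env.observe();print(o["tool_pos"],o["q"].round(2),o["grip_width"],o["clock"])
S={n:env.snapshot(n)["frame"] for n in("side","top")}
im=np.hstack([cv2.resize(S["side"][80:220,200:280],None,fx=4.28,fy=4.28,interpolation=cv2.INTER_CUBIC),cv2.resize(S["top"][100:230,310:400],(415,599),interpolation=cv2.INTER_CUBIC)])
cv2.imwrite("pics/rot.png",im);print(im.shape)
print(go(o,FOC-81*X_F,toolR(X_F,-1)))
l=o["tool_pos"]+81*X_F
print("pred lens side crop",(proj("side",l)-[200,80])*4.28,"glass", (proj("side",FOC+100*X_F)-[200,80])*4.28,"tail",(proj("side",o["tool_pos"]-94*X_F)-[200,80])*4.28)
```

```text
[529.71419187 -31.54736089 244.25582597] [ 0.11  0.12 -0.34  1.04 -0.29  1.31] 23.408294520298362 7.425
(599, 757, 3)
(array([-0.0402, -0.0007,  0.0008]), array([ 0., -0.,  0.]))
pred lens side crop [[175.34513751 300.21062291]] glass [[122.73780995 178.41402312]] tail [[252.1649441  476.33228015]]
```

View pics/rot.png

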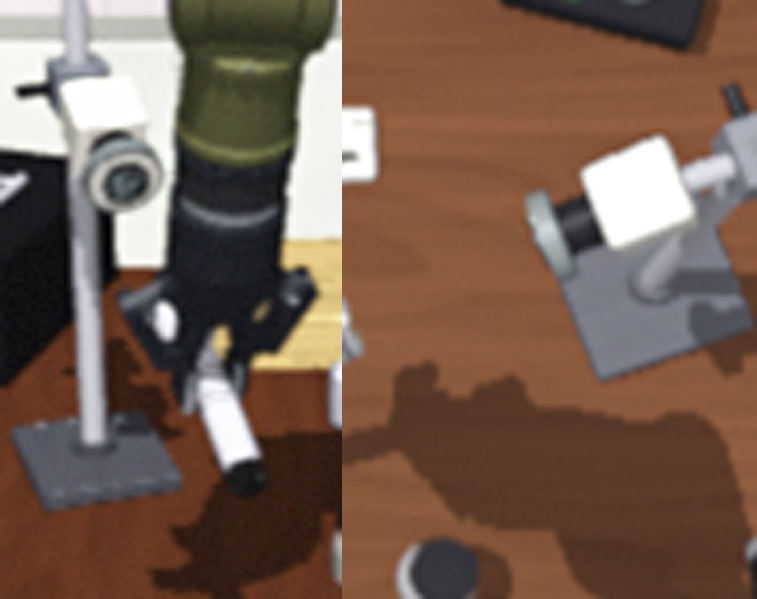

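The tail is at (245,478) against a predicted (252,476), and the glass is at (127,182) against (123,178), so the pose fits. Advancing the last 40 mm along the axis.

Emit:
play_rows --moves "-0.004 0 0 0 0 0 1; -0.01 0 0 0 0 0 1; -0.017 0 0 0 0 0 1; -0.024 0 0 0 0 0 1; -0.031 0 0 0 0 0 1; -0.036 -0.001 0.001 0 0 0 1; -0.039 -0.001 0.001 0 0 0 1; -0.04 -0.001 0.001 0 0 0 1; -0.04 -0.001 0.001 0 0 0 1; -0.04 -0.001 0.001 0 0 0 1; -0.04 -0.001 0.001 0 0 0 1"

```text
clock: 8.9
tool_pos: [542.4, -68.0, 255.0]
tool_rot: [1.642, 2.374, -0.246]
force: [0.2, -0.4, -1.1]
grip_width: 23.3
finger_force: 58.4
```

Run:
```python
from h import *
from station import env
o=env.observe();print(o["tool_pos"],o["grip_width"],abs(o["joint_vel"]).max(),o["clock"])
S={n:env.snapshot(n)["frame"] for n in("side","top")}
im=np.hstack([cv2.resize(S["side"][80:220,200:280],None,fx=4.28,fy=4.28,interpolation=cv2.INTER_CUBIC),cv2.resize(S["top"][110:210,305:375],None,fx=6,fy=6,interpolation=cv2.INTER_CUBIC)[:599]])
cv2.imwrite("pics/fin.png",im)
l=o["tool_pos"]+81*X_F
print("tail side",(proj("side",o["tool_pos"]-94*X_F)-[200,80])*4.28)
for n,p in(("lens",l),("glass",FOC+100*X_F)):print(n,(proj("top",p)-[305,110])*6+[342,0])
```

```text
[542.40179893 -67.9508873  255.02307742] 23.305651696498057 0.0027000624781240968 8.9
tail side [[234.75216833 434.39334468]]
lens [[450.19671928 324.78477446]]
glass [[635.48313516 245.20283963]]
```

View pics/fin.png

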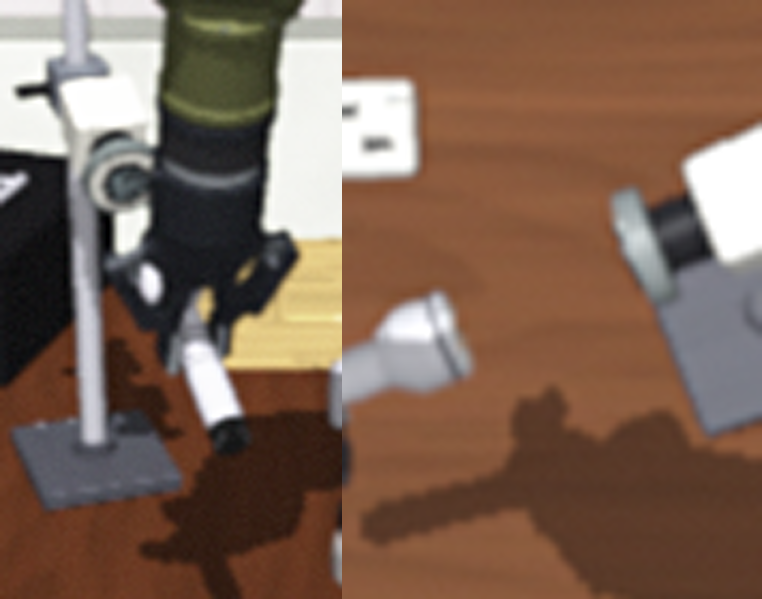

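In the final pictures the lens is at (455,335), facing the ring at (640,247). The gap is about 100 mm, the offset is a few mm, and the torch's axis lines up with the ring's. The tail is at (230,437) against a predicted (235,434). All of this is well within tolerance, so I'm handing in.

```bash
python3 -c "
from station import env
print(env.job_done())"
```

```text
the job is handed in; nothing more can be done
None
```

The job is handed in with the wide-headed torch held still in the fingers, its lens facing the camera about 100 mm from the glass and off-centre by an estimated 5 mm; no verdict came back.

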